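# Dock the topping canisters for opening time

### The job

Get the bubble tea counter ready for opening: stand each of the four topping canisters in the holder that has its shape and its lid's colour, resting flat on the holder's floor inside the rim. Keep the canisters upright all the way, and leave the sealed amber cup and the aluminium measuring cup standing where they are.

Things in the scene. Friction and masses are not known exactly. Their poses are not given: they have to be found in the camera images.
- can_round_blue: Round white topping canister with blue lid and blue cylindrical knob on it, one rigid loose piece of 0.18 to 0.35 kg. Body and lid 58 mm in diameter and 78 mm high together; the knob on top is 22 mm in diameter and 30 mm high (78 to 108 mm above the underside), meant to be gripped from above. Origin: centre of the underside; z up.
- can_round_orange: Round white topping canister with orange lid and orange cylindrical knob on it, one rigid loose piece of 0.18 to 0.35 kg. Body and lid 58 mm in diameter and 78 mm high together; the knob on top is 22 mm in diameter and 30 mm high (78 to 108 mm above the underside), meant to be gripped from above. Origin: centre of the underside; z up.
- can_square_blue: Square white topping canister with blue lid and blue bar grip on it, one rigid loose piece of 0.18 to 0.35 kg. Body and lid 54 x 54 mm and 78 mm high together; the bar on top is 40 mm long along the canister's own x, 18 mm thick along its own y and 30 mm high (78 to 108 mm above the underside), meant to be gripped from above across its thickness. Origin: centre of the underside; z up; x and y parallel to the sides.
- can_square_orange: Square white topping canister with orange lid and orange bar grip on it, one rigid loose piece of 0.18 to 0.35 kg. Body and lid 54 x 54 mm and 78 mm high together; the bar on top is 40 mm long along the canister's own x, 18 mm thick along its own y and 30 mm high (78 to 108 mm above the underside), meant to be gripped from above across its thickness. Origin: centre of the underside; z up; x and y parallel to the sides.
- holder_round_blue: Round blue holder, a shallow dish fixed to the counter, for the round canister with the blue lid. Outer diameter 82 mm, wall 4 mm (inner diameter 74 mm), rim 12 mm above the counter, inner floor 4 mm above the counter. Origin: centre of the underside, on the counter; z up.
- holder_round_orange: Round orange holder, a shallow dish fixed to the counter, for the round canister with the orange lid. Outer diameter 82 mm, wall 4 mm (inner diameter 74 mm), rim 12 mm above the counter, inner floor 4 mm above the counter. Origin: centre of the underside, on the counter; z up.
- holder_square_blue: Square blue holder, a shallow tray fixed to the counter, for the square canister with the blue lid. Outer 78 x 78 mm, wall 4 mm (inside 70 x 70 mm), rim 12 mm above the counter, inner floor 4 mm above the counter. Origin: centre of the underside, on the counter; z up; x and y parallel to its sides, so a canister turned to it by any quarter turn fits.
- holder_square_orange: Square orange holder, a shallow tray fixed to the counter, for the square canister with the orange lid. Outer 78 x 78 mm, wall 4 mm (inside 70 x 70 mm), rim 12 mm above the counter, inner floor 4 mm above the counter. Origin: centre of the underside, on the counter; z up; x and y parallel to its sides, so a canister turned to it by any quarter turn fits.
- pudding_cup: Bystander: sealed amber cup with a flat white film lid, loose, 70 mm high, 52 mm in diameter at the foot and 74 mm at the top. Origin: centre of the underside; z up. Leave it standing where it is.
- measuring_cup: Bystander: open aluminium measuring cup, loose, 66 mm high, 68 mm in diameter at the rim. Origin: centre of the underside; z up. Leave it standing where it is.
Not all that is in view belongs to the job. Leave any green or purple look-alike of the can_round_blue alone.

How it is judged:
At the end, for the whole second after the job is handed in: Each canister stands in the holder of its shape and colour: centres within 13 mm, underside less than 6.5 mm above the holder's underside (on the inner floor, not the rim), upright within 0.06 rad, at rest (horizontal distance between can_round_blue and holder_round_blue below 0.013 m and z of can_round_blue in the frame of holder_round_blue below 0.0065 m and angle between each of can_round_blue, can_round_orange, can_square_blue, can_square_orange's own z axis and vertical below 0.06 rad and linear speed of each of can_round_blue, can_round_orange, can_square_blue, can_square_orange below 0.02 m/s and angular speed of each of can_round_blue, can_round_orange, can_square_blue, can_square_orange below 0.2 rad/s and horizontal distance between can_round_orange and holder_round_orange below 0.013 m and z of can_round_orange in the frame of holder_round_orange below 0.0065 m and horizontal distance between can_square_blue and holder_square_blue below 0.013 m and z of can_square_blue in the frame of holder_square_blue below 0.0065 m and horizontal distance between can_square_orange and holder_square_orange below 0.013 m and z of can_square_orange in the frame of holder_square_orange below 0.0065 m); the robot touches nothing.
It fails at once if a canister is tipped over (more than 40 degrees from upright) (angle between any of can_round_blue, can_round_orange, can_square_blue, can_square_orange's own z axis and vertical above 0.7 rad).
It fails at once if the amber cup or the measuring cup is shifted by more than 25 mm or tipped by more than 20 degrees (distance of any of pudding_cup, measuring_cup from where it was at the start of the episode above 0.025 m or angle between any of pudding_cup, measuring_cup's own z axis and vertical above 0.35 rad).
It also fails if it takes over 115 s, if anything falls off the work surface, if the arm or the gripper's body presses on something with over 40 N, if the wrist force passes 120 N, or if a joint passes its speed limit or range.

### The arm

A 6-joint arm with a two-finger parallel gripper is mounted at the origin on the work surface. World frame = base frame: x ahead of the robot, y to its left, z up, the work surface at z = 0. Lengths are in m, angles in rad, forces in N, time in s.
With the tool pointing down it reaches from about 0.35 to 0.875 m from the base axis. Payload 4.2 kg.
Tool frame: the origin (TCP) lies on the centre line of the jaws, within the pads' length; the fingertips stand 22 mm ahead of it and the grasp point (between the pads) lies 3 mm ahead of it (env.tips_ahead is the distance from the TCP to the fingertips, in m); z points along the fingers, y is the line along which they close (so a half turn about z gives the same grasp; the last joint's range is limited). The gripper opens to 87 mm and grips with 3 to 60 N. Pads are 19 mm wide; open, the fingers measure 117 mm over their backs; the gripper's body (75 mm by 190 mm) begins 51 mm behind the grasp point.
Start: joints at [1.458, 0.385, 0.008, 0, -1.194, -0.259], TCP at [0.227, 0.582, 0.245] pointing down, gripper open.
Joint ranges: [-3.14, 3.14], [-1.21, 2.06], [-1.07, 1.41], [-3.16, 2.05], [-2.99, -0.16], [-3.1, 3.1]. Speed limits (rad/s): [2.79, 2.79, 3.14, 3.14, 3.14, 3.14].

### API

Orientations are given as a rotation vector (axis times angle).
In Python, from workcell import env, vision gives the robot as it stands. The module is installed in compiled form; this text tells all that it offers.
- The arm moves only by the tool apply_moves, never from a script. Its argument "motion" is a list of rows, each an object with "xyz": the shift along the tool's x, y, z in mm, a list of three; "turn": the turn, a rotation vector about the tool's x, y, z in degrees, a list of three; "fingers": the finger opening in mm, from 0 to 87. In form: [{"xyz": [x, y, z], "turn": [wx, wy, wz], "fingers": fingers}, ...]. A call has 1 to 20 rows; each row is the pose to reach, as a shift and turn from the pose commanded when the call began, along the tool's axes at that moment; what a row does not reach only later rows make up. A row lasts 1/8 s, in which the tool goes at most 62.5 mm and 10.7 degrees, less where a joint would pass 70% of its speed; a pose out of reach is approached as far as the arm can. A call with a gripper value outside its range is refused whole. The fingers move at their own pace and stop on an object; "force" is the grip in N (left out, the last holds). Time passes only in rows, so rows that repeat a pose let the fingers close. It gives the time, the measured TCP pose, the force, the opening and the grip force at its end, in the units of the state.
- env.observe(): the state, without advancing time (a new reading comes with each control period).
- vision.get_image(name): name is "scene" or "top" or "wrist"; returns the picture (480x640x3 uint8, red, green, blue); there is no depth.
- vision.calibration(name): a dict with "fx", "fy", "cx", "cy" (pixels), "k1" (the pictures are not rectified: a ray, as slopes to the right and down, at radius r is drawn at 1 + k1 r^2 times it, then the intrinsics apply), "R" (3x3) and "t" (3): a world point X has camera coordinates R X + t; the wrist camera has in their place "mount" (4x4, takes a point from camera to tool coordinates, whose origin is the TCP and whose axes are the flange's). Camera axes: x right, y down, z forward; pixel columns grow to the right and rows downward; lengths in m; the calibration is good to about 2 mm. A picture is of the moment at which its call begins: read the wrist's pose just before it. calibration takes no time and is no camera call.
- env.sign_off(): hands the job in; it is judged then, once.
Trained networks look in the newest picture that a camera, given by its name, has taken for a name from the list of things; names that differ only in an ending like _2 or _b are one class to them, and where a whole thing is asked for, a point or a joint stands for the part that bears it (a point fixed in the world has none). Each returns a list of dicts, best first, with "confidence" (0 to 1); they miss things now and then, are a little off and sometimes report something else, mostly with a low value. They report only what shows in the picture. A call takes as long as a camera call. They do not tell look-alikes from the thing itself.
- vision.recognise(camera, query): "position" ([column, row] in pixels, amid what is visible of it).
The state is a dict: "t": time; "joint_pos": joint angles; "qd": joint speeds; "joint_torque": joint torques, N m; "position": TCP position; "orientation": TCP orientation; "contact_force": force on the tool from outside, world axes, zero at the start; "moment": the same for the moment, N m; "grip_width": opening from 0.0 (shut) to 1.0 (fully open); "gripper_force": force on a finger pad.
Only numpy, scipy, OpenCV 4.12 (cv2) and the standard library are available. Lean on these libraries where they do the work, as an engineer would, in place of code of your own. Each camera call takes 0.05 s, during which the arm holds its last target. There are 200 camera calls.

## Working session

There is one attempt and no reset: what is moved stays moved. The work goes in short steps, Python scripts to look and compute and a tool call to move; the robot and the scene stay as the last step left them, time stands still between calls to the robot, and variables do not carry over. Pictures are saved under pics/ and viewed, at most 14 in all, crops included, and the job is handed in when it is done.

Besides the shell and the picture viewer there is one more tool, called after "Call:" as name(argument=value, ...) on one line, values as JSON. apply_moves: Moves the arm, as the interface text tells. Its arguments: {"type":"object","properties":{"motion":{"type":"array"},"force":{"type":"number"}},"required":["motion"]}

```bash
mkdir -p pics
python3 - <<'E'
from workcell import env, vision
import cv2, numpy as np
s=env.observe(); print({k:np.round(v,3) for k,v in s.items()})
for n in("top","scene"):
    im=vision.get_image(n); cv2.imwrite(f"pics/{n}0.png",im[:,:,::-1])
    c=vision.calibration(n); print(n,{k:np.round(v,4).tolist() for k,v in c.items()})
print({k:np.round(v,4).tolist() for k,v in vision.calibration("wrist").items()})
for q in "can_round_blue can_round_orange can_square_blue can_square_orange holder_round_blue holder_round_orange holder_square_blue holder_square_orange pudding_cup measuring_cup".split():
    print(q,[(np.round(d["position"],1).tolist(),round(d["confidence"],2)) for d in vision.recognise("top",q)[:4]])
print(env.observe()["t"])
E
```

```text
{'t': np.float64(0.0), 'joint_pos': array([ 1.458,  0.386,  0.007, -0.   , -1.194, -0.259]), 'qd': array([-0.001, -0.001,  0.001, -0.001, -0.001, -0.001]), 'joint_torque': array([-1.0000e-03, -3.9067e+01,  1.8741e+01,  4.2200e+00,  1.1000e-02,
       -0.0000e+00]), 'position': array([0.227, 0.582, 0.243]), 'orientation': array([ 3.085, -0.581, -0.   ]), 'contact_force': array([-0.473, -0.107, -0.505]), 'moment': array([-0.048,  0.05 , -0.021]), 'gripper_force': np.float64(0.0), 'grip_width': np.float64(1.0)}
top {'fx': 623.1469, 'fy': 623.1469, 'cx': 317.5078, 'cy': 234.9878, 'k1': -0.1023, 'R': [[-0.0233, -0.9997, 0.0122], [-0.9961, 0.0221, -0.0854], [0.0851, -0.0142, -0.9963]], 't': [-0.0416, 0.503, 1.2695]}
scene {'fx': 443.5816, 'fy': 443.5816, 'cx': 323.175, 'cy': 240.8402, 'k1': -0.1016, 'R': [[-0.477, 0.8788, -0.0153], [0.5081, 0.2615, -0.8206], [-0.7171, -0.3992, -0.5712]], 't': [0.2725, -0.195, 1.2946]}
{'fx': 402.0846, 'fy': 402.0846, 'cx': 320.8515, 'cy': 239.2787, 'k1': 0.0197, 'mount': [[-0.0002, -0.9556, -0.2948, 0.0799], [1.0, -0.0004, 0.0007, -0.0006], [-0.0007, -0.2948, 0.9556, -0.1397], [0.0, 0.0, 0.0, 1.0]]}
can_round_blue [([454.1, 306.5], 0.96), ([492.7, 240.0], 0.9), ([419.3, 309.3], 0.78), ([496.9, 284.9], 0.68)]
can_round_orange [([361.8, 189.1], 0.82)]
can_square_blue [([221.1, 180.0], 0.75)]
can_square_orange [([207.8, 267.8], 0.84)]
holder_round_blue [([296.5, 177.3], 0.8)]
holder_round_orange [([147.5, 188.6], 0.95)]
holder_square_blue [([295.3, 257.7], 0.61), ([218.4, 175.7], 0.46), ([361.9, 189.3], 0.26)]
holder_square_orange [([439.2, 178.4], 0.97), ([296.0, 178.5], 0.61)]
pudding_cup [([375.1, 252.5], 0.86)]
measuring_cup [([437.7, 179.7], 0.23)]
0.6
```

View pics/top0.png

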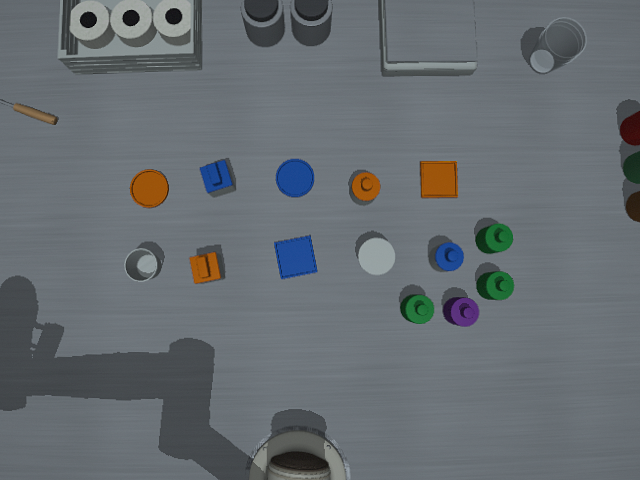

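View pics/scene0.png

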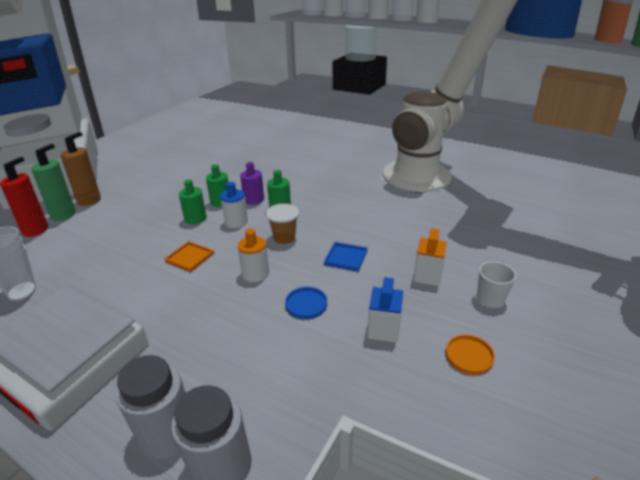

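The top view shows all eight parts:

| Part | Canister (px) | Holder (px) |
|---|---|---|
| Round blue | (449,256) | (295,178) |
| Round orange | (366,186) | (150,188) |
| Square blue | (218,177) | (296,257) |
| Square orange | (206,267) | (439,180) |

The bystander cups are at (376,256) and (143,265), and the green and purple look-alikes stand around the blue round can. The network's four `can_round_blue` hits are mostly those look-alikes. I'll fit silhouettes to the colour masks to get poses.

```bash
cat > fit.py <<'E'
import cv2, numpy as np
from scipy.optimize import minimize
from workcell import vision
def proj(X,c):
    P=X@np.array(c["R"]).T+np.array(c["t"]); u=P[:,:2]/P[:,2:]
    u=u*(1+c["k1"]*(u**2).sum(1,keepdims=True)); return u*[c["fx"],c["fy"]]+[c["cx"],c["cy"]]
def prism(sh,a,b,z0,z1,yaw):
    if sh=="round": t=np.linspace(0,2*np.pi,40); p=np.c_[a*np.cos(t),a*np.sin(t)]
    else: p=np.array([[a,b],[-a,b],[-a,-b],[a,-b]])
    R=np.array([[np.cos(yaw),-np.sin(yaw)],[np.sin(yaw),np.cos(yaw)]]); p=p@R.T
    return np.vstack([np.c_[p,np.full(len(p),z)] for z in(z0,z1)])
def parts(kind,sh,yaw,lid,zb=0):
    if kind=="holder": return [prism(sh,.041 if sh=="round" else .039,.039,0,.012,yaw)]
    k=(.011,.011) if sh=="round" else (.02,.009); r=.029 if sh=="round" else .027
    return [prism(sh,r,r,zb+.078-lid,zb+.078,yaw),prism(sh,*k,zb+.078,zb+.108,yaw)]
S=8
def render(kind,sh,p,c,o,n,zb=0):
    m=np.zeros((n*S,n*S),np.uint8)
    for q in parts(kind,sh,p[2],p[3],zb):
        uv=proj(q+[p[0],p[1],0],c); h=cv2.convexHull(((uv-o+.5)*S).astype(np.float32).round().astype(np.int32))
        cv2.fillConvexPoly(m,h,255)
    return cv2.resize(m,(n,n),interpolation=cv2.INTER_AREA)/255.
def colmask(im):
    h=cv2.cvtColor(im,cv2.COLOR_RGB2HSV); H,s,v=[h[...,i].astype(int) for i in range(3)]
    return {"blue":((H>105)&(H<122)&(s>150)).astype(float),"orange":((H>5)&(H<20)&(s>150)).astype(float)}
def ground(px,c,z):
    f=lambda x: ((proj(np.array([[x[0],x[1],z]]),c)[0]-px)**2).sum()
    return minimize(f,[.5,0],method="Nelder-Mead",options=dict(xatol=1e-5,fatol=1e-6)).x
def fit(im,c,kind,sh,col,px,zb=0):
    n=76; o=np.round(np.array(px))-n//2
    m=colmask(im)[col][int(o[1]):int(o[1])+n,int(o[0]):int(o[0])+n]
    x0=ground(px,c,.08 if kind=="can" else .006); best=None
    for y0 in ([0] if sh=="round" else np.radians([-75,-45,-15,15,45,75]) if kind=="can" else np.radians([-25,0,25])):
        f=lambda p: ((render(kind,sh,p,c,o,n,zb)-m)**2).sum()+(1e4*(max(0,p[3]-.03)+max(0,.004-p[3])))
        r=minimize(f,[*x0,y0,.012],method="Nelder-Mead",options=dict(initial_simplex=np.array([*x0,y0,.012])+np.vstack([np.zeros(4),np.diag([.008,.008,.2,.006])]),maxiter=400))
        if best is None or r.fun<best.fun: best=r
    return best.x,best.fun,m.sum()
E
cat > a.py <<'E'
from fit import *
c=vision.calibration("top"); im=cv2.imread("pics/top0.png")[:,:,::-1].copy()
for k,s,col,px in [("can","round","blue",(449,256)),("can","round","orange",(366,186)),("can","square","blue",(218,177)),("can","square","orange",(206,267)),
 ("holder","round","blue",(295,178)),("holder","round","orange",(150,188)),("holder","square","blue",(296,257)),("holder","square","orange",(439,180))]:
    x,e,n=fit(im,c,k,s,col,px); print(k,s,col,"xy mm",np.round(x[:2]*1e3,1),"yaw",round(np.degrees(x[2]),1),"lid",round(x[3]*1e3,1),"err",round(e),"of",n)
for nm,px,z in(("pudding",(376,256),.07),("meas",(143,265),.06)): print(nm,np.round(ground(px,c,z)*1e3))
E
python3 a.py
```

```text
can round blue xy mm [ 449.1 -313.3] yaw 2.1 lid 4.1 err 25 of 633.0
can round orange xy mm [ 593.3 -150.4] yaw 6.5 lid 4.1 err 22 of 625.0
can square blue xy mm [620.9 149.2] yaw 106.6 lid 4.5 err 26 of 693.0
can square orange xy mm [438.1 172.6] yaw 10.8 lid 5.5 err 24 of 724.0
holder round blue xy mm [626.5  -7.6] yaw 7.0 lid 14.3 err 40 of 1144.0
holder round orange xy mm [611.5 302.3] yaw -0.4 lid 14.4 err 45 of 1149.0
holder square blue xy mm [458.4  -5.6] yaw 9.9 lid 21.3 err 22 of 1376.0
holder square orange xy mm [ 617.8 -313.6] yaw -0.0 lid 7.4 err 42 of 1329.0
pudding [ 453. -168.]
meas [450.  25.]
```

```bash
cat > go.py <<'E'
import sys, numpy as np
from scipy.spatial.transform import Rotation as R
from workcell import env
s=env.observe(); p=np.array(s["position"]); A=R.from_rotvec(s["orientation"]); x=A.as_matrix()[:,0]; th0=np.degrees(np.arctan2(x[1],x[0]))
print("t",round(s["t"],2),"pos",np.round(p*1e3,1),"theta",round(th0,1),"grip",round(s["grip_width"]*87,1),round(s["gripper_force"],1),"F",np.round(s["contact_force"],1),"q6",round(s["joint_pos"][5],2))
for a in sys.argv[1:]:
    X,Y,Z,T=map(float,a.split(",")); B=R.from_euler("z",T,degrees=True)*R.from_euler("x",180,degrees=True)
    print(a,"-> xyz",np.round(A.inv().apply(np.array([X,Y,Z])-p*1e3),1),"turn",np.round(np.degrees((A.inv()*B).as_rotvec()),1))
E
python3 go.py 621,149,245,-73.4 621,149,105,-73.4
```

```text
t 0.6 pos [227.  582.3 244.6] theta -21.3 grip 86.8 0.0 F [-0.5  0.3 -0.2] q6 -0.26
621,149,245,-73.4 -> xyz [ 5.245e+02  2.605e+02 -4.000e-01] turn [ 0.  -0.  52.1]
621,149,105,-73.4 -> xyz [524.5 260.5 139.6] turn [ 0.  -0.  52.1]
```

Call:
apply_moves(motion=[{"xyz": [524,260,0],"turn": [0,0,52],"fingers": 60},{"xyz": [524,260,0],"turn": [0,0,52],"fingers": 60},{"xyz": [524,260,0],"turn": [0,0,52],"fingers": 60},{"xyz": [524,260,0],"turn": [0,0,52],"fingers": 60},{"xyz": [524,260,0],"turn": [0,0,52],"fingers": 60},{"xyz": [524,260,0],"turn": [0,0,52],"fingers": 60},{"xyz": [524,260,0],"turn": [0,0,52],"fingers": 60},{"xyz": [524,260,0],"turn": [0,0,52],"fingers": 60},{"xyz": [524,260,0],"turn": [0,0,52],"fingers": 60},{"xyz": [524,260,0],"turn": [0,0,52],"fingers": 60},{"xyz": [524,260,0],"turn": [0,0,52],"fingers": 60},{"xyz": [524,260,0],"turn": [0,0,52],"fingers": 60},{"xyz": [524,260,0],"turn": [0,0,52],"fingers": 60}], force=25)

```text
t: 2.22
position: [0.6201, 0.151, 0.2449]
orientation: [-2.522, 1.872, -0.0]
contact_force: [0.4, -1.0, -0.1]
grip_width: 0.688
gripper_force: 0.0
```

```bash
cat > w.py <<'E'
import sys
from fit import *
from scipy.spatial.transform import Rotation as R
from workcell import env
def wcal():
    s=env.observe(); c=dict(vision.calibration("wrist")); T=np.eye(4); T[:3,:3]=R.from_rotvec(s["orientation"]).as_matrix(); T[:3,3]=s["position"]
    M=np.linalg.inv(T@np.array(c["mount"])); c["R"]=M[:3,:3]; c["t"]=M[:3,3]; return c
c=wcal(); im=vision.get_image("wrist").copy()
name,kind,sh,x,y,yaw=sys.argv[1:7]; x,y,yaw=float(x)/1e3,float(y)/1e3,np.radians(float(yaw))
for q in parts(kind,sh,yaw,.005):
    n=len(q)//2
    uv=proj(q+[x,y,0],c)[n:]; cv2.polylines(im,[uv.round().astype(np.int32)],True,(0,255,0),1)
cv2.imwrite(f"pics/{name}.png",im[:,:,::-1])
E
python3 w.py w1 can square 621 149 106.6; python3 go.py 621,149,245,-73.4 621,149,105,-73.4
```

```text
t 2.27 pos [620.1 150.9 244.9] theta -73.2 grip 60.4 0.0 F [0.2 0.9 0.8] q6 -0.2
621,149,245,-73.4 -> xyz [ 2.1 -0.3 -0.1] turn [-0.   0.   0.2]
621,149,105,-73.4 -> xyz [  2.1  -0.2 139.9] turn [-0.   0.   0.2]
```

View pics/w1.png

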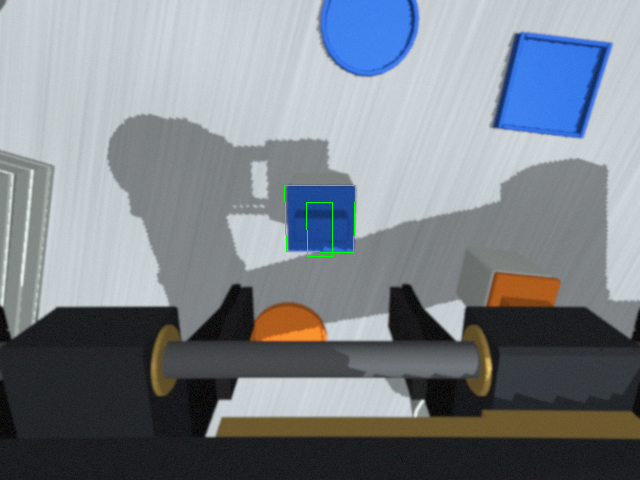

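The wrist view shows the lid where predicted, around (320,218). A dark strip across columns 297-348 suggests the bar runs the other way, so I'm zooming in on both views.

Run:
```python
import cv2,numpy as np
a=cv2.imread("pics/top0.png"); from workcell import vision
w=vision.get_image("wrist")[:,:,::-1]
f=lambda i:cv2.resize(i,(380,380),interpolation=cv2.INTER_CUBIC)
g=lambda i:np.clip((i/255.)**.6*255,0,255).astype(np.uint8)
cv2.imwrite("pics/z1.png",g(np.hstack([f(a[152:202,193:243]),f(w[170:270,270:370])])))
```

```text
(no output)
```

View pics/z1.png

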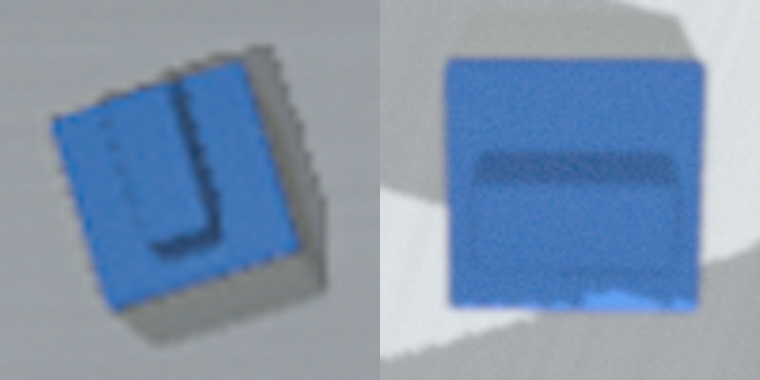

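The bar's long axis is at yaw about 16.6°, so the lid fit was right but the bar is a quarter turn off. I'll turn the tool by 90° and grasp across the bar.

```bash
python3 go.py 621,149,245,16.6 621,149,105,16.6
```

```text
t 2.33 pos [620.2 150.8 244.9] theta -73.2 grip 60.1 0.0 F [-0.3 -0.4 -0.1] q6 -0.2
621,149,245,16.6 -> xyz [ 2.  -0.2 -0.1] turn [ -0.   -0.  -89.8]
621,149,105,16.6 -> xyz [  2.   -0.2 139.9] turn [ -0.   -0.  -89.8]
```

Call:
apply_moves(motion=[{"xyz": [2,0,0],"turn": [0,0,-90],"fingers": 50},{"xyz": [2,0,0],"turn": [0,0,-90],"fingers": 50},{"xyz": [2,0,0],"turn": [0,0,-90],"fingers": 50},{"xyz": [2,0,0],"turn": [0,0,-90],"fingers": 50},{"xyz": [2,0,0],"turn": [0,0,-90],"fingers": 50},{"xyz": [2,0,0],"turn": [0,0,-90],"fingers": 50},{"xyz": [2,0,0],"turn": [0,0,-90],"fingers": 50},{"xyz": [2,0,0],"turn": [0,0,-90],"fingers": 50},{"xyz": [2,0,0],"turn": [0,0,-90],"fingers": 50},{"xyz": [2,0,40],"turn": [0,0,-90],"fingers": 50},{"xyz": [2,0,80],"turn": [0,0,-90],"fingers": 50},{"xyz": [2,0,115],"turn": [0,0,-90],"fingers": 50},{"xyz": [2,0,132],"turn": [0,0,-90],"fingers": 50},{"xyz": [2,0,140],"turn": [0,0,-90],"fingers": 50},{"xyz": [2,0,140],"turn": [0,0,-90],"fingers": 50},{"xyz": [2,0,140],"turn": [0,0,-90],"fingers": 5},{"xyz": [2,0,140],"turn": [0,0,-90],"fingers": 5},{"xyz": [2,0,140],"turn": [0,0,-90],"fingers": 5},{"xyz": [2,0,140],"turn": [0,0,-90],"fingers": 5},{"xyz": [2,0,140],"turn": [0,0,-90],"fingers": 5}], force=25)

```text
t: 4.82
position: [0.6214, 0.1479, 0.1047]
orientation: [-3.108, -0.456, -0.0]
contact_force: [0.0, 0.1, -0.1]
grip_width: 0.206
gripper_force: 25.0
```

```bash
python3 go.py 621,149,240,16.6 458.4,-5.6,240,9.9 458.4,-5.6,109,9.9
```

```text
t 4.83 pos [621.4 147.9 104.7] theta 16.7 grip 17.9 25.0 F [ 0.   0.1 -0.1] q6 1.38
621,149,240,16.6 -> xyz [  -0.    -1.2 -135.3] turn [-0.  -0.   0.1]
458.4,-5.6,240,9.9 -> xyz [-200.2  100.1 -135.4] turn [-0.  -0.   6.8]
458.4,-5.6,109,9.9 -> xyz [-200.2  100.2   -4.4] turn [-0.  -0.   6.8]
```

Call:
apply_moves(motion=[{"xyz": [0,0,-25],"turn": [0,0,0],"fingers": 5},{"xyz": [0,0,-60],"turn": [0,0,0],"fingers": 5},{"xyz": [0,0,-95],"turn": [0,0,0],"fingers": 5},{"xyz": [-20,10,-105],"turn": [0,0,1],"fingers": 5},{"xyz": [-60,30,-105],"turn": [0,0,2],"fingers": 5},{"xyz": [-100,50,-105],"turn": [0,0,4],"fingers": 5},{"xyz": [-140,70,-105],"turn": [0,0,6],"fingers": 5},{"xyz": [-180,90,-105],"turn": [0,0,6.8],"fingers": 5},{"xyz": [-200,100,-105],"turn": [0,0,6.8],"fingers": 5},{"xyz": [-200,100,-105],"turn": [0,0,6.8],"fingers": 5},{"xyz": [-200,100,-70],"turn": [0,0,6.8],"fingers": 5},{"xyz": [-200,100,-40],"turn": [0,0,6.8],"fingers": 5},{"xyz": [-200,100,-18],"turn": [0,0,6.8],"fingers": 5},{"xyz": [-200,100,-10],"turn": [0,0,6.8],"fingers": 5},{"xyz": [-200,100,-6],"turn": [0,0,6.8],"fingers": 5},{"xyz": [-200,100,-5],"turn": [0,0,6.8],"fingers": 5},{"xyz": [-200,100,-5],"turn": [0,0,6.8],"fingers": 5}], force=25)

```text
t: 6.95
position: [0.4591, -0.0053, 0.1102]
orientation: [-3.13, -0.271, -0.002]
contact_force: [-0.7, 0.1, -2.5]
grip_width: 0.205
gripper_force: 25.0
```

```bash
python3 go.py 458.4,-5.6,109,9.9 458.4,-5.6,200,9.9 438.1,172.6,200,10.8 438.1,172.6,105,10.8
```

```text
t 6.95 pos [459.1  -5.3 110.2] theta 9.9 grip 17.8 25.0 F [-0.7  0.1 -2.5] q6 1.4
458.4,-5.6,109,9.9 -> xyz [-0.7  0.2  1.2] turn [-0.  -0.1  0. ]
458.4,-5.6,200,9.9 -> xyz [ -0.6   0.2 -89.8] turn [-0.  -0.1  0. ]
438.1,172.6,200,10.8 -> xyz [  10.1 -178.8  -89.8] turn [-0.  -0.1 -0.9]
438.1,172.6,105,10.8 -> xyz [   9.9 -178.8    5.2] turn [-0.  -0.1 -0.9]
```

Call:
apply_moves(motion=[{"xyz": [0,0,1.2],"turn": [0,0,0],"fingers": 5},{"xyz": [0,0,1.2],"turn": [0,0,0],"fingers": 50},{"xyz": [0,0,1.2],"turn": [0,0,0],"fingers": 50},{"xyz": [0,0,1.2],"turn": [0,0,0],"fingers": 50},{"xyz": [0,0,-30],"turn": [0,0,0],"fingers": 50},{"xyz": [0,0,-90],"turn": [0,0,0],"fingers": 50},{"xyz": [0,0,-130],"turn": [0,0,0],"fingers": 50},{"xyz": [10,-60,-130],"turn": [0,0,-1],"fingers": 50},{"xyz": [10,-120,-130],"turn": [0,0,-1],"fingers": 50},{"xyz": [10,-179,-130],"turn": [0,0,-1],"fingers": 50},{"xyz": [10,-179,-130],"turn": [0,0,-1],"fingers": 50},{"xyz": [10,-179,-130],"turn": [0,0,-1],"fingers": 50}])

```text
t: 8.45
position: [0.4373, 0.1725, 0.2394]
orientation: [3.127, 0.299, -0.001]
contact_force: [0.0, 0.2, -0.6]
grip_width: 0.571
gripper_force: 0.0
```

```bash
python3 w.py w2 can square 438.1 172.6 10.8; python3 go.py  438.1,172.6,200,10.8 438.1,172.6,105,10.8
python3 - <<'E'
from fit import *
c=vision.calibration("top"); im=vision.get_image("top").copy(); cv2.imwrite("pics/top1.png",im[:,:,::-1])
x,e,n=fit(im,c,"can","square","blue",(296,250),.004); print(np.round(x,4),e,n)
E
```

```text
t 8.5 pos [437.5 171.9 239.5] theta 10.9 grip 49.8 0.0 F [ 0.7 -0.6  0.6] q6 1.04
438.1,172.6,200,10.8 -> xyz [ 0.7 -0.6 39.5] turn [0.  0.  0.1]
438.1,172.6,105,10.8 -> xyz [  0.8  -0.6 134.5] turn [0.  0.  0.1]
[ 0.462  -0.0034 -1.319   0.0298] 544.2652364475202 1332.0
```

View pics/w2.png

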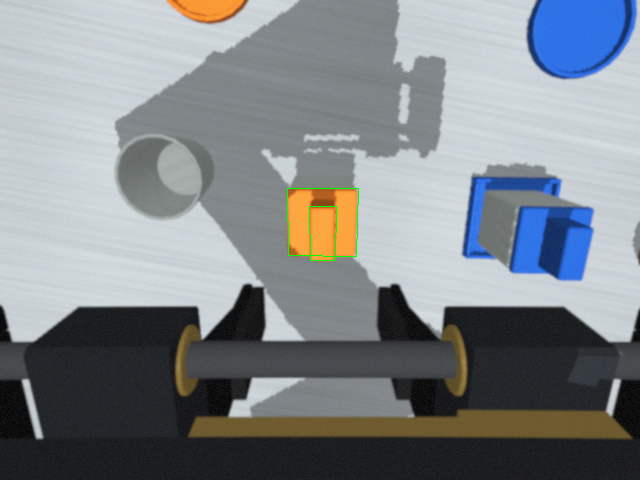

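View pics/top1.png

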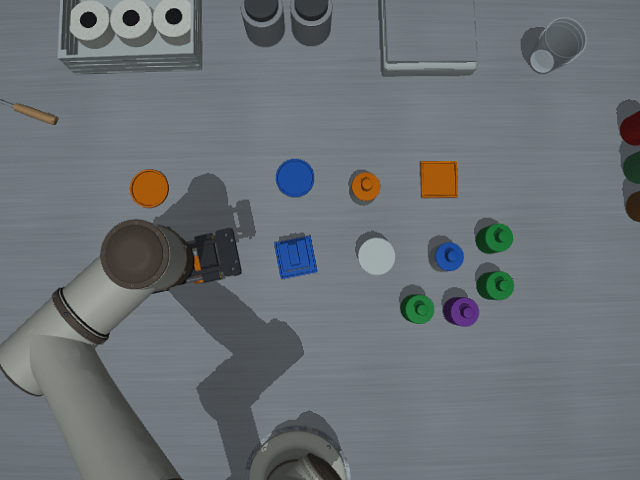

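The overlay confirms the orange square lid and bar at (322,222), yaw 10.8°. The blue square canister stands inside its tray, at (295,255) in the top view. Next is the orange square.

Call:
apply_moves(motion=[{"xyz": [1,-1,50],"turn": [0,0,0],"fingers": 50},{"xyz": [1,-1,95],"turn": [0,0,0],"fingers": 50},{"xyz": [1,-1,125],"turn": [0,0,0],"fingers": 50},{"xyz": [1,-1,134],"turn": [0,0,0],"fingers": 50},{"xyz": [1,-1,134],"turn": [0,0,0],"fingers": 50},{"xyz": [1,-1,134],"turn": [0,0,0],"fingers": 5},{"xyz": [1,-1,134],"turn": [0,0,0],"fingers": 5},{"xyz": [1,-1,134],"turn": [0,0,0],"fingers": 5},{"xyz": [1,-1,134],"turn": [0,0,0],"fingers": 5},{"xyz": [1,-1,134],"turn": [0,0,0],"fingers": 5},{"xyz": [1,-1,110],"turn": [0,0,0],"fingers": 5},{"xyz": [1,-1,75],"turn": [0,0,0],"fingers": 5},{"xyz": [1,-1,40],"turn": [0,0,0],"fingers": 5},{"xyz": [1,-1,5],"turn": [0,0,0],"fingers": 5},{"xyz": [1,-1,-10],"turn": [0,0,0],"fingers": 5},{"xyz": [1,-1,-10],"turn": [0,0,0],"fingers": 5}], force=25)

```text
t: 10.55
position: [0.4385, 0.174, 0.2501]
orientation: [-3.126, -0.298, -0.002]
contact_force: [-0.9, 0.4, -2.0]
grip_width: 0.208
gripper_force: 24.9
```

```bash
python3 go.py  617.8,-313.6,250,0 617.8,-313.6,109,0
```

```text
t 10.55 pos [438.5 174.  250.1] theta 10.9 grip 18.1 24.9 F [-0.9  0.4 -2. ] q6 1.04
617.8,-313.6,250,0 -> xyz [ 8.390e+01  5.127e+02 -4.000e-01] turn [-0.1 -0.1 10.9]
617.8,-313.6,109,0 -> xyz [ 83.7 512.9 140.6] turn [-0.1 -0.1 10.9]
```

Call:
apply_moves(motion=[{"xyz": [3,20,0],"turn": [0,0,1],"fingers": 5},{"xyz": [10,60,0],"turn": [0,0,2],"fingers": 5},{"xyz": [18,110,0],"turn": [0,0,3],"fingers": 5},{"xyz": [26,160,0],"turn": [0,0,4],"fingers": 5},{"xyz": [34,210,0],"turn": [0,0,5],"fingers": 5},{"xyz": [42,260,0],"turn": [0,0,6],"fingers": 5},{"xyz": [50,310,0],"turn": [0,0,7],"fingers": 5},{"xyz": [59,360,0],"turn": [0,0,8],"fingers": 5},{"xyz": [67,410,0],"turn": [0,0,9],"fingers": 5},{"xyz": [75,460,0],"turn": [0,0,10],"fingers": 5},{"xyz": [81,495,0],"turn": [0,0,10.9],"fingers": 5},{"xyz": [84,513,0],"turn": [0,0,10.9],"fingers": 5},{"xyz": [84,513,0],"turn": [0,0,10.9],"fingers": 5},{"xyz": [84,513,40],"turn": [0,0,10.9],"fingers": 5},{"xyz": [84,513,80],"turn": [0,0,10.9],"fingers": 5},{"xyz": [84,513,115],"turn": [0,0,10.9],"fingers": 5},{"xyz": [84,513,130],"turn": [0,0,10.9],"fingers": 5},{"xyz": [84,513,136],"turn": [0,0,10.9],"fingers": 5},{"xyz": [84,513,139],"turn": [0,0,10.9],"fingers": 5},{"xyz": [84,513,139],"turn": [0,0,10.9],"fingers": 5}])

```text
t: 13.05
position: [0.6185, -0.3142, 0.1118]
orientation: [3.141, 0.0, 0.003]
contact_force: [0.2, -0.2, -1.4]
grip_width: 0.204
gripper_force: 24.9
```

```bash
python3 go.py  617.8,-313.6,109,0 617.8,-313.6,240,0 593.3,-150.4,240,0
```

```text
t 13.05 pos [ 618.5 -314.2  111.8] theta 0.0 grip 17.7 24.9 F [ 0.2 -0.2 -1.4] q6 1.81
617.8,-313.6,109,0 -> xyz [-0.7 -0.6  2.8] turn [ 0.  -0.1  0. ]
617.8,-313.6,240,0 -> xyz [  -0.4   -0.5 -128.2] turn [ 0.  -0.1  0. ]
593.3,-150.4,240,0 -> xyz [ -24.9 -163.7 -128.4] turn [ 0.  -0.1  0. ]
```

Call:
apply_moves(motion=[{"xyz": [0,0,2.5],"turn": [0,0,0],"fingers": 5},{"xyz": [0,0,2.5],"turn": [0,0,0],"fingers": 5},{"xyz": [0,0,2.5],"turn": [0,0,0],"fingers": 50},{"xyz": [0,0,2.5],"turn": [0,0,0],"fingers": 50},{"xyz": [0,0,2.5],"turn": [0,0,0],"fingers": 50},{"xyz": [0,0,-30],"turn": [0,0,0],"fingers": 50},{"xyz": [0,0,-90],"turn": [0,0,0],"fingers": 50},{"xyz": [0,0,-128],"turn": [0,0,0],"fingers": 50},{"xyz": [-8,-55,-128],"turn": [0,0,0],"fingers": 50},{"xyz": [-16,-110,-128],"turn": [0,0,0],"fingers": 50},{"xyz": [-25,-164,-128],"turn": [0,0,0],"fingers": 50},{"xyz": [-25,-164,-128],"turn": [0,0,0],"fingers": 50},{"xyz": [-25,-164,-128],"turn": [0,0,0],"fingers": 50}])

```text
t: 14.68
position: [0.593, -0.15, 0.2387]
orientation: [3.141, 0.001, 0.001]
contact_force: [0.0, -0.6, 0.1]
grip_width: 0.573
gripper_force: 0.0
```

```bash
python3 w.py w3 can round 593.3 -150.4 0; python3 go.py  593.3,-150.4,105,0
```

```text
t 14.72 pos [ 593.  -150.7  238.5] theta -0.0 grip 49.6 0.0 F [-0.3  0.2 -0.7] q6 1.55
593.3,-150.4,105,0 -> xyz [  0.3  -0.3 133.5] turn [ 0. -0. -0.]
```

View pics/w3.png

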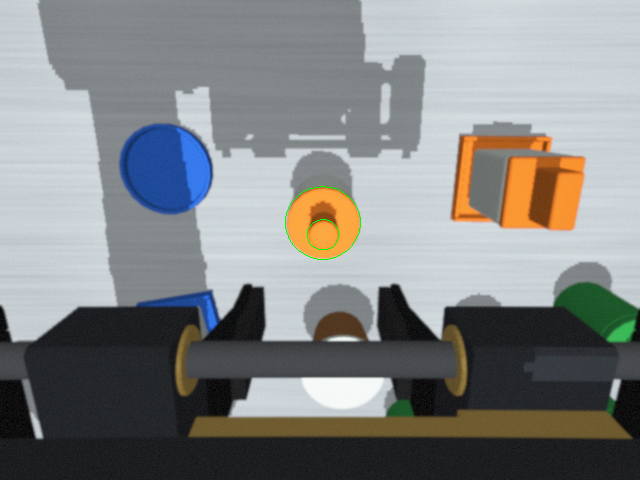

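The round orange canister matches the overlay at (323,223), and the orange square canister stands in its tray at (505,185). Gripping the round orange now.

Call:
apply_moves(motion=[{"xyz": [0,0,50],"turn": [0,0,0],"fingers": 50},{"xyz": [0,0,95],"turn": [0,0,0],"fingers": 50},{"xyz": [0,0,125],"turn": [0,0,0],"fingers": 50},{"xyz": [0,0,133.5],"turn": [0,0,0],"fingers": 50},{"xyz": [0,0,133.5],"turn": [0,0,0],"fingers": 50},{"xyz": [0,0,133.5],"turn": [0,0,0],"fingers": 5},{"xyz": [0,0,133.5],"turn": [0,0,0],"fingers": 5},{"xyz": [0,0,133.5],"turn": [0,0,0],"fingers": 5},{"xyz": [0,0,133.5],"turn": [0,0,0],"fingers": 5},{"xyz": [0,0,133.5],"turn": [0,0,0],"fingers": 5},{"xyz": [0,0,110],"turn": [0,0,0],"fingers": 5},{"xyz": [0,0,75],"turn": [0,0,0],"fingers": 5},{"xyz": [0,0,40],"turn": [0,0,0],"fingers": 5},{"xyz": [0,0,5],"turn": [0,0,0],"fingers": 5},{"xyz": [0,0,-10],"turn": [0,0,0],"fingers": 5},{"xyz": [0,0,-10],"turn": [0,0,0],"fingers": 5}], force=30)

```text
t: 16.73
position: [0.5928, -0.1498, 0.2484]
orientation: [-3.141, 0.0, -0.001]
contact_force: [0.5, 0.3, -2.4]
grip_width: 0.248
gripper_force: 29.9
```

```bash
python3 go.py  611.5,302.3,250,0 611.5,302.3,109,0
```

```text
t 16.73 pos [ 592.8 -149.8  248.4] theta -0.0 grip 21.5 29.9 F [ 0.5  0.3 -2.4] q6 1.55
611.5,302.3,250,0 -> xyz [  18.6 -452.2   -1.3] turn [-0. -0. -0.]
611.5,302.3,109,0 -> xyz [  18.6 -452.   139.7] turn [-0. -0. -0.]
```

Call:
apply_moves(motion=[{"xyz": [1,-20,0],"turn": [0,0,0],"fingers": 5},{"xyz": [3,-60,0],"turn": [0,0,0],"fingers": 5},{"xyz": [5,-110,0],"turn": [0,0,0],"fingers": 5},{"xyz": [7,-160,0],"turn": [0,0,0],"fingers": 5},{"xyz": [9,-210,0],"turn": [0,0,0],"fingers": 5},{"xyz": [11,-260,0],"turn": [0,0,0],"fingers": 5},{"xyz": [13,-310,0],"turn": [0,0,0],"fingers": 5},{"xyz": [15,-360,0],"turn": [0,0,0],"fingers": 5},{"xyz": [17,-410,0],"turn": [0,0,0],"fingers": 5},{"xyz": [18,-440,0],"turn": [0,0,0],"fingers": 5},{"xyz": [18.6,-452,0],"turn": [0,0,0],"fingers": 5},{"xyz": [18.6,-452,0],"turn": [0,0,0],"fingers": 5},{"xyz": [18.6,-452,40],"turn": [0,0,0],"fingers": 5},{"xyz": [18.6,-452,80],"turn": [0,0,0],"fingers": 5},{"xyz": [18.6,-452,115],"turn": [0,0,0],"fingers": 5},{"xyz": [18.6,-452,130],"turn": [0,0,0],"fingers": 5},{"xyz": [18.6,-452,136],"turn": [0,0,0],"fingers": 5},{"xyz": [18.6,-452,138.5],"turn": [0,0,0],"fingers": 5},{"xyz": [18.6,-452,138.5],"turn": [0,0,0],"fingers": 5}])

```text
t: 19.1
position: [0.6121, 0.3022, 0.1114]
orientation: [-3.14, -0.0, -0.003]
contact_force: [-0.7, 0.5, -3.7]
grip_width: 0.24
gripper_force: 29.9
```

```bash
python3 go.py  611.5,302.3,109,0 611.5,302.3,240,0 449.1,-313.3,240,-20
```

```text
t 19.1 pos [612.1 302.2 111.4] theta 0.0 grip 20.9 29.9 F [-0.7  0.5 -3.7] q6 0.88
611.5,302.3,109,0 -> xyz [-0.6 -0.1  2.4] turn [-0.1 -0.1  0. ]
611.5,302.3,240,0 -> xyz [  -0.3   -0.3 -128.6] turn [-0.1 -0.1  0. ]
449.1,-313.3,240,-20 -> xyz [-162.7  615.3 -129.7] turn [-0.1 -0.1 20. ]
```

Call:
apply_moves(motion=[{"xyz": [0,0,2.3],"turn": [0,0,0],"fingers": 5},{"xyz": [0,0,2.3],"turn": [0,0,0],"fingers": 5},{"xyz": [0,0,2.3],"turn": [0,0,0],"fingers": 50},{"xyz": [0,0,2.3],"turn": [0,0,0],"fingers": 50},{"xyz": [0,0,2.3],"turn": [0,0,0],"fingers": 50},{"xyz": [0,0,-30],"turn": [0,0,0],"fingers": 50},{"xyz": [0,0,-90],"turn": [0,0,0],"fingers": 50},{"xyz": [0,0,-130],"turn": [0,0,0],"fingers": 50},{"xyz": [-163,615,-130],"turn": [0,0,0],"fingers": 50},{"xyz": [-163,615,-130],"turn": [0,0,0],"fingers": 50},{"xyz": [-163,615,-130],"turn": [0,0,0],"fingers": 50},{"xyz": [-163,615,-130],"turn": [0,0,0],"fingers": 50},{"xyz": [-163,615,-130],"turn": [0,0,0],"fingers": 50},{"xyz": [-163,615,-130],"turn": [0,0,0],"fingers": 50},{"xyz": [-163,615,-130],"turn": [0,0,0],"fingers": 50},{"xyz": [-163,615,-130],"turn": [0,0,0],"fingers": 50},{"xyz": [-163,615,-130],"turn": [0,0,0],"fingers": 50},{"xyz": [-163,615,-130],"turn": [0,0,0],"fingers": 50},{"xyz": [-163,615,-130],"turn": [0,0,0],"fingers": 50},{"xyz": [-163,615,-130],"turn": [0,0,0],"fingers": 50}])

```text
t: 21.6
position: [0.4481, -0.3136, 0.2398]
orientation: [-3.141, 0.003, 0.0]
contact_force: [0.1, 0.5, -0.4]
grip_width: 0.575
gripper_force: 0.0
```

```bash
python3 w.py w4 can round 449.1 -313.3 0; python3 go.py  449.1,-313.3,105,0
```

```text
t 21.65 pos [ 448.5 -312.7  239.9] theta -0.0 grip 50.0 0.0 F [ 0.6 -0.2  0.6] q6 1.88
449.1,-313.3,105,0 -> xyz [  0.6   0.6 134.9] turn [-0.  0. -0.]
```

View pics/w4.png

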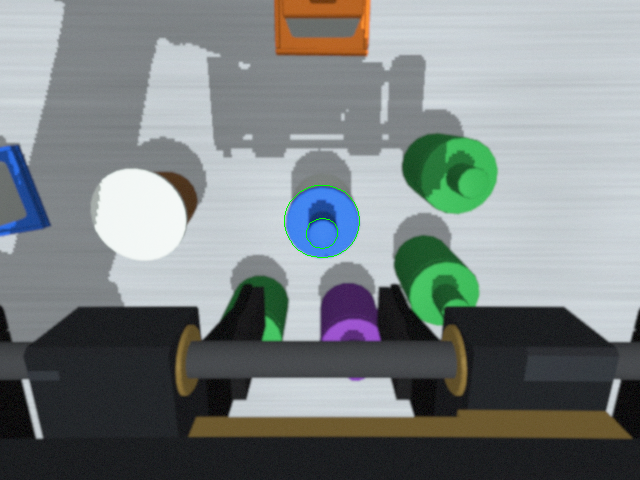

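The blue round canister matches the overlay at (322,221), and the green and purple look-alikes are clear of the finger path.

Call:
apply_moves(motion=[{"xyz": [0.5,0.5,50],"turn": [0,0,0],"fingers": 50},{"xyz": [0.5,0.5,95],"turn": [0,0,0],"fingers": 50},{"xyz": [0.5,0.5,125],"turn": [0,0,0],"fingers": 50},{"xyz": [0.5,0.5,134.5],"turn": [0,0,0],"fingers": 50},{"xyz": [0.5,0.5,134.5],"turn": [0,0,0],"fingers": 50},{"xyz": [0.5,0.5,134.5],"turn": [0,0,0],"fingers": 5},{"xyz": [0.5,0.5,134.5],"turn": [0,0,0],"fingers": 5},{"xyz": [0.5,0.5,134.5],"turn": [0,0,0],"fingers": 5},{"xyz": [0.5,0.5,134.5],"turn": [0,0,0],"fingers": 5},{"xyz": [0.5,0.5,134.5],"turn": [0,0,0],"fingers": 5},{"xyz": [0.5,0.5,110],"turn": [0,0,0],"fingers": 5},{"xyz": [0.5,0.5,75],"turn": [0,0,0],"fingers": 5},{"xyz": [0.5,0.5,40],"turn": [0,0,0],"fingers": 5},{"xyz": [0.5,0.5,5],"turn": [0,0,0],"fingers": 5},{"xyz": [0.5,0.5,-10],"turn": [0,0,0],"fingers": 5},{"xyz": [0.5,0.5,-10],"turn": [0,0,0],"fingers": 5}], force=30)

```text
t: 23.65
position: [0.4489, -0.3134, 0.2498]
orientation: [-3.141, 0.001, -0.001]
contact_force: [-0.1, 0.8, -3.5]
grip_width: 0.243
gripper_force: 30.0
```

```bash
python3 go.py  626.5,-7.6,250,0 626.5,-7.6,109,0
```

```text
t 23.65 pos [ 448.9 -313.4  249.8] theta -0.0 grip 21.1 30.0 F [-0.1  0.8 -3.5] q6 1.88
626.5,-7.6,250,0 -> xyz [ 1.775e+02 -3.058e+02  1.000e-01] turn [-0. -0. -0.]
626.5,-7.6,109,0 -> xyz [ 177.4 -305.8  141.1] turn [-0. -0. -0.]
```

Call:
apply_moves(motion=[{"xyz": [10,-17,0],"turn": [0,0,0],"fingers": 5},{"xyz": [33,-55,0],"turn": [0,0,0],"fingers": 5},{"xyz": [60,-103,0],"turn": [0,0,0],"fingers": 5},{"xyz": [87,-150,0],"turn": [0,0,0],"fingers": 5},{"xyz": [114,-197,0],"turn": [0,0,0],"fingers": 5},{"xyz": [141,-244,0],"turn": [0,0,0],"fingers": 5},{"xyz": [165,-285,0],"turn": [0,0,0],"fingers": 5},{"xyz": [177,-306,0],"turn": [0,0,0],"fingers": 5},{"xyz": [177,-306,0],"turn": [0,0,0],"fingers": 5},{"xyz": [177,-306,40],"turn": [0,0,0],"fingers": 5},{"xyz": [177,-306,80],"turn": [0,0,0],"fingers": 5},{"xyz": [177,-306,115],"turn": [0,0,0],"fingers": 5},{"xyz": [177,-306,130],"turn": [0,0,0],"fingers": 5},{"xyz": [177,-306,137],"turn": [0,0,0],"fingers": 5},{"xyz": [177,-306,139.5],"turn": [0,0,0],"fingers": 5},{"xyz": [177,-306,139.5],"turn": [0,0,0],"fingers": 5}])

```text
t: 25.65
position: [0.6266, -0.0076, 0.1117]
orientation: [-3.141, -0.0, -0.003]
contact_force: [0.4, 0.6, -3.5]
grip_width: 0.244
gripper_force: 30.0
```

```bash
python3 go.py  626.5,-7.6,109,0 400,0,300,0
```

```text
t 25.65 pos [626.6  -7.6 111.7] theta 0.0 grip 21.2 30.0 F [ 0.4  0.6 -3.5] q6 1.32
626.5,-7.6,109,0 -> xyz [-0.1  0.   2.7] turn [-0.  -0.1  0. ]
400,0,300,0 -> xyz [-226.2   -7.6 -188.8] turn [-0.  -0.1  0. ]
```

Call:
apply_moves(motion=[{"xyz": [0,0,2.5],"turn": [0,0,0],"fingers": 5},{"xyz": [0,0,2.5],"turn": [0,0,0],"fingers": 5},{"xyz": [0,0,2.5],"turn": [0,0,0],"fingers": 50},{"xyz": [0,0,2.5],"turn": [0,0,0],"fingers": 50},{"xyz": [0,0,2.5],"turn": [0,0,0],"fingers": 50},{"xyz": [0,0,-30],"turn": [0,0,0],"fingers": 50},{"xyz": [0,0,-90],"turn": [0,0,0],"fingers": 50},{"xyz": [0,0,-150],"turn": [0,0,0],"fingers": 50},{"xyz": [-400,-540,-150],"turn": [0,0,0],"fingers": 50},{"xyz": [-400,-540,-150],"turn": [0,0,0],"fingers": 50},{"xyz": [-400,-540,-150],"turn": [0,0,0],"fingers": 50},{"xyz": [-400,-540,-150],"turn": [0,0,0],"fingers": 50},{"xyz": [-400,-540,-150],"turn": [0,0,0],"fingers": 50},{"xyz": [-400,-540,-150],"turn": [0,0,0],"fingers": 50},{"xyz": [-400,-540,-150],"turn": [0,0,0],"fingers": 50},{"xyz": [-400,-540,-150],"turn": [0,0,0],"fingers": 50},{"xyz": [-400,-540,-150],"turn": [0,0,0],"fingers": 50},{"xyz": [-400,-540,-150],"turn": [0,0,0],"fingers": 50},{"xyz": [-400,-540,-150],"turn": [0,0,0],"fingers": 50},{"xyz": [-400,-540,-150],"turn": [0,0,0],"fingers": 50}])

```text
t: 28.15
position: [0.2239, 0.5345, 0.2596]
orientation: [3.141, 0.006, -0.0]
contact_force: [-0.3, -0.9, 0.2]
grip_width: 0.575
gripper_force: 0.0
```

Run:
```python
from fit import *
H={"can_round_blue":(626.5,-7.6,0,"round"),"can_round_orange":(611.5,302.3,0,"round"),"can_square_blue":(458.4,-5.6,9.9,"square"),"can_square_orange":(617.8,-313.6,0,"square")}
T=[]
for n in("top","scene"):
    c=vision.calibration(n); im=vision.get_image(n).copy()
    for k,(x,y,w,s) in H.items():
        for q in parts("can",s,np.radians(w),.005,.004):
            m=len(q)//2; cv2.polylines(im,[(proj(q+[x/1e3,y/1e3,0],c)[m:]*16).round().astype(np.int32)],True,(0,255,0),1,shift=4)
    cv2.imwrite(f"pics/{n}f.png",im[:,:,::-1])
a=cv2.imread("pics/topf.png");b=cv2.imread("pics/scenef.png")
cv2.imwrite("pics/f.png",np.vstack([cv2.resize(a[140:330,110:520],(800,300)) ,cv2.resize(b[150:390,130:530],(500,300)).__class__(( 300,800,3),np.uint8)*0+cv2.copyMakeBorder(cv2.resize(b[150:390,130:530],(500,300)),0,0,0,300,cv2.BORDER_CONSTANT)]))
```

```text
(no output)
```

View pics/f.png

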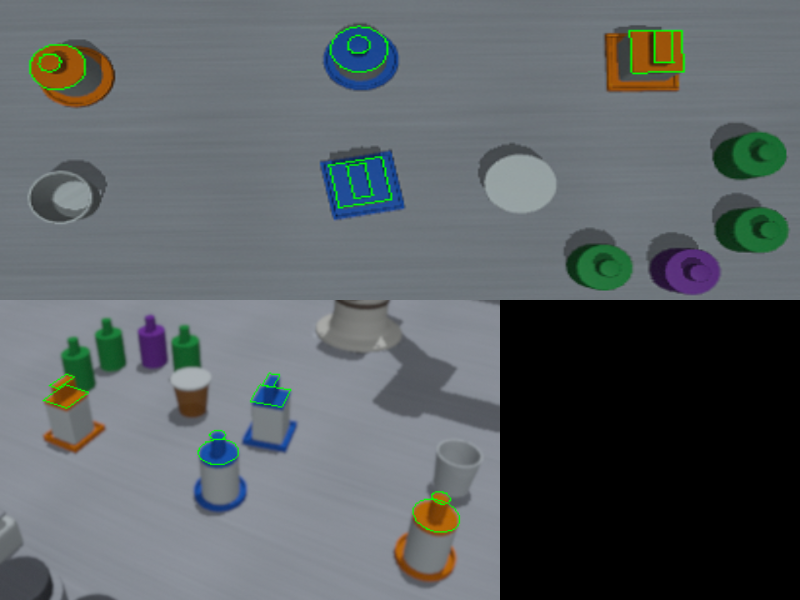

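View pics/scenef.png

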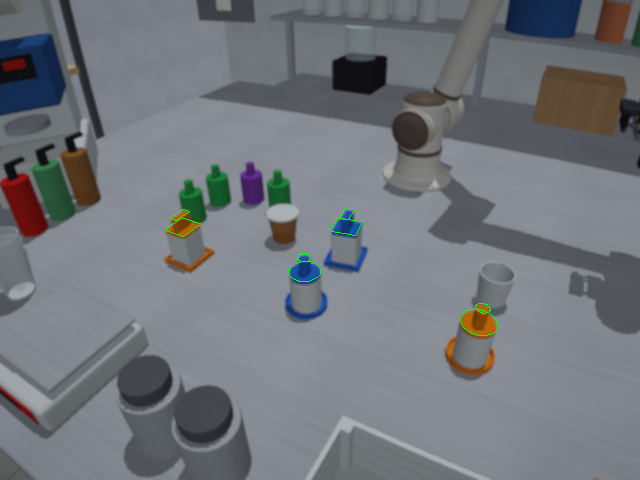

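In both views, all four lids lie on the outlines predicted for canisters seated in their holders. The two cups haven't moved: (376,256) and (143,265) in the top view. Handing in.

```bash
python3 -c "
from workcell import env
print(env.sign_off())"
```

```text
the job is handed in; nothing more can be done
None
```

All four canisters are standing in the holders that match their shape and lid colour, the two cups haven't moved, and I've handed the job in after about 28 s of robot time; the sign-off gave no verdict.

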